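Load a thickness series into the spectrometer's sample magazine

ROBOT

A 6-joint arm with a two-finger parallel gripper is mounted at the origin on the work surface. World frame = base frame: x ahead of the robot, y to its left, z up, the work surface at z = 0. Lengths are in mm, angles in rad, forces in N, time in s.
With the tool pointing down it reaches from about 200 to 875 mm from the base axis. Payload 3.4 kg.
Tool frame: the origin (TCP) lies at the very end of the fingers, on their centre line; the grasp point (between the pads) lies 19 mm behind it; z points along the fingers, y is the line along which they close (so a half turn about z gives the same grasp; the last joint's range is limited). The gripper opens to 94 mm and grips with 3 to 60 N. Pads are 16 mm wide; open, the fingers measure 119 mm over their backs; the gripper's body (75 mm by 177 mm) begins 78 mm behind the grasp point.
Start: joints at [-1.272, 0.276, 1.505, -0, 1.361, -0.121], TCP at [234.361, -525.11, 205.493] pointing down, gripper open.
Joint ranges: [-2.89, 2.89], [-0.75, 2.08], [0.22, 2.7], [-1.18, 4.32], [0.11, 2.71], [-2.7, 2.7]. Speed limits (rad/s): [2.57, 2.57, 3.14, 3.14, 3.14, 3.14].

INTERFACE

Orientations are given as a rotation vector (axis times angle).
In Python, from plant import env gives the robot as it stands. The module is installed in compiled form; this text tells all that it offers.
- The arm moves only by the tool arm_command, never from a script. Its argument "plan" is a list of rows, each an object of numbers: "dx", "dy", "dz": the shift along the tool's x, y, z in m; "rx", "ry", "rz": the turn, a rotation vector about the tool's x, y, z in degrees. In form: [{"dx": .., "dy": .., "dz": .., "rx": .., "ry": .., "rz": ..}, ...]. A call has 1 to 20 rows; each row is the pose to reach, as a shift and turn from the pose commanded when the call began, along the tool's axes at that moment; what a row does not reach only later rows make up. A row lasts 1/12 s, in which the tool goes at most 41.7 mm and 7.16 degrees, less where a joint would pass 70% of its speed; a pose out of reach is approached as far as the arm can. A call with a gripper value outside its range is refused whole. "jaw" is the finger opening in m, from 0 to 0.094, set as the call begins (left out, the last holds). The fingers move at their own pace and stop on an object; "force" is the grip in N (left out, the last holds). Time passes only in rows, so rows that repeat a pose let the fingers close. It gives the time, the measured TCP pose, the force, the opening and the grip force at its end, in the units of the state.
- env.state(): the state, without advancing time (a new reading comes with each control period).
- env.read_camera(name): name is "side" or "top" or "wrist"; returns a dict with "color" (384x512x3 uint8, red, green, blue), "mtx" (3x3 intrinsics, pixels), "camera_from_world" (4x4, takes a point from world to camera coordinates); the wrist camera has in their place "T_tool_cam" (4x4, takes a point from camera to tool coordinates, whose origin is the TCP and whose axes are the flange's). Camera axes: x right, y up, looking along -z (the intrinsics and any distortion apply to the point x, -y, -z); pixel columns grow to the right and rows downward; lengths in mm; the calibration is good to about 2 mm. A picture is of the moment at which its call begins: read the wrist's pose just before it. There is no depth.
- env.close_job(): hands the job in; it is judged then, once.
The state is a dict: "t": time; "joint_pos": joint angles; "qvel": joint speeds; "joint_torque": joint torques, N m; "tool_pos": TCP position; "tcp_rot": TCP orientation; "ft_force": force on the tool from outside, world axes, zero at the start; "torque": the same for the moment, N m; "opening": finger opening in mm; "grip_force": force on a finger pad.
Only numpy, scipy, OpenCV 4.12 (cv2) and the standard library are available. Lean on these libraries where they do the work, as an engineer would, in place of code of your own. Each camera call takes 0.05 s, during which the arm holds its last target. There are 200 camera calls.

TASK

Load the sample magazine with the thickness series so that the spectrometer measures it from thin to thick: stand the four white plastic blanks one on each seat in order of thickness, the thinnest on the seat next to the steel docking block and the thickest on the seat next to the black carrying handle. Set each one down gently without dropping it, flat and centred on its seat so that it covers the little window, and let go of them all.

Things in the scene. Friction and masses are not known exactly. Their poses are not given: they have to be found in the camera images.
- blank_12: The thinnest of four plain white plastic blanks (solid upright cylinders standing loose on the bench): 40 mm across and 12 mm thick. Origin at the centre of its underside, z up along its axis; the yaw of a round blank means nothing. It weighs under 100 g.
- blank_26: The second thinnest of four plain white plastic blanks (solid upright cylinders standing loose on the bench): 40 mm across and 26 mm thick. Origin at the centre of its underside, z up along its axis; the yaw of a round blank means nothing. It weighs under 100 g.
- blank_40: The second thickest of four plain white plastic blanks (solid upright cylinders standing loose on the bench): 40 mm across and 40 mm thick. Origin at the centre of its underside, z up along its axis; the yaw of a round blank means nothing. It weighs under 100 g.
- blank_54: The thickest of four plain white plastic blanks (solid upright cylinders standing loose on the bench): 40 mm across and 54 mm thick. Origin at the centre of its underside, z up along its axis; the yaw of a round blank means nothing. It weighs under 100 g.
- seat_a: Seat (an end seat) of the row a, b, c, d, 82 mm apart, on the fixed aluminium magazine (plate 86 x 440 mm, 16 mm high): flat dark steel disc 62 mm across, with an engraved ring 42 mm and an amber window 16 mm across at its centre. Origin: centre of its top face, 19 mm above the bench; z up, y along the row from d towards a.
- seat_b: Seat (next to seat_a) of the row a, b, c, d, 82 mm apart, on the fixed aluminium magazine (plate 86 x 440 mm, 16 mm high): flat dark steel disc 62 mm across, with an engraved ring 42 mm and an amber window 16 mm across at its centre. Origin: centre of its top face, 19 mm above the bench; z up, y along the row from d towards a.
- seat_c: Seat (between seat_b and seat_d) of the row a, b, c, d, 82 mm apart, on the fixed aluminium magazine (plate 86 x 440 mm, 16 mm high): flat dark steel disc 62 mm across, with an engraved ring 42 mm and an amber window 16 mm across at its centre. Origin: centre of its top face, 19 mm above the bench; z up, y along the row from d towards a.
- seat_d: Seat (the end seat farthest from seat_a) of the row a, b, c, d, 82 mm apart, on the fixed aluminium magazine (plate 86 x 440 mm, 16 mm high): flat dark steel disc 62 mm across, with an engraved ring 42 mm and an amber window 16 mm across at its centre. Origin: centre of its top face, 19 mm above the bench; z up, y along the row from d towards a.
- docking_block: Steel block on one end (either) of the magazine, 76 x 34 mm, top 36 mm above the bench, two upright pins reaching to 50 mm. Its centre is on the row's line, 72 mm beyond the centre of the end seat beside it; origin on that line at bench height. A black handle, an arch across the magazine 52 mm high, stands likewise on the other end.
Not all that is in view belongs to the job. What is shaped like the blank_40 but pink, purple or yellow is not meant.

How it is judged (in metres and radians):
At the end, for the whole second after the job is handed in: Counting from the docking block, the 12, 26, 40 and 54 mm blanks stand in this order one on each seat: centre within 10 mm of the seat's centre, underside on the seat (within 4 mm), upright within 0.1 rad, released and at rest (((horizontal distance between docking_block and seat_a below 0.12 m and horizontal distance between blank_12 and seat_a below 0.01 m and z of blank_12 in the frame of seat_a between -0.004 and 0.004 m and horizontal distance between blank_26 and seat_b below 0.01 m and z of blank_26 in the frame of seat_b between -0.004 and 0.004 m and horizontal distance between blank_40 and seat_c below 0.01 m and z of blank_40 in the frame of seat_c between -0.004 and 0.004 m and horizontal distance between blank_54 and seat_d below 0.01 m and z of blank_54 in the frame of seat_d between -0.004 and 0.004 m) or (horizontal distance between docking_block and seat_d below 0.12 m and horizontal distance between blank_12 and seat_d below 0.01 m and z of blank_12 in the frame of seat_d between -0.004 and 0.004 m and horizontal distance between blank_26 and seat_c below 0.01 m and z of blank_26 in the frame of seat_c between -0.004 and 0.004 m and horizontal distance between blank_40 and seat_b below 0.01 m and z of blank_40 in the frame of seat_b between -0.004 and 0.004 m and horizontal distance between blank_54 and seat_a below 0.01 m and z of blank_54 in the frame of seat_a between -0.004 and 0.004 m)) and angle between each of blank_12, blank_26, blank_40, blank_54's own z axis and vertical below 0.1 rad and linear speed of each of blank_12, blank_26, blank_40, blank_54 below 0.02 m/s and angular speed of each of blank_12, blank_26, blank_40, blank_54 below 0.2 rad/s and contact force between the fingers and blank_12 below 0.05 N and contact force between the fingers and blank_26 below 0.05 N and contact force between the fingers and blank_40 below 0.05 N and contact force between the fingers and blank_54 below 0.05 N); the robot touches nothing.
It fails at once if the 12 mm blank is let go in mid-air, its underside over 42 mm above the bench (more than 20 mm above the seats) (height (world z) of blank_12 above 0.042 m and contact force between the fingers and blank_12 below 0.02 N).
It fails at once if the 26 mm blank is let go in mid-air, its underside over 42 mm above the bench (more than 20 mm above the seats) (height (world z) of blank_26 above 0.042 m and contact force between the fingers and blank_26 below 0.02 N).
It fails at once if the 40 mm blank is let go in mid-air, its underside over 42 mm above the bench (more than 20 mm above the seats) (height (world z) of blank_40 above 0.042 m and contact force between the fingers and blank_40 below 0.02 N).
It fails at once if the 54 mm blank is let go in mid-air, its underside over 42 mm above the bench (more than 20 mm above the seats) (height (world z) of blank_54 above 0.042 m and contact force between the fingers and blank_54 below 0.02 N).
It also fails if it takes over 93 s, if anything falls off the work surface, if the arm or the gripper's body presses on something with over 40 N, if the wrist force passes 120 N, or if a joint passes its speed limit or range.

## Working session

There is one attempt and no reset: what is moved stays moved. The work goes in short steps, Python scripts to look and compute and a tool call to move; the robot and the scene stay as the last step left them, time stands still between calls to the robot, and variables do not carry over. Pictures are saved under pics/ and viewed, at most 14 in all, crops included, and the job is handed in when it is done.

Besides the shell and the picture viewer there is one more tool, called after "Emit:" as name(argument=value, ...) on one line, values as JSON. arm_command: Moves the arm, as the interface text tells. Its arguments: {"type":"object","properties":{"plan":{"type":"array"},"jaw":{"type":"number"},"force":{"type":"number"}},"required":["plan"]}

```bash
mkdir -p pics; python3 - <<'E'
from plant import env
import cv2,numpy as np,pickle
s=env.state();print({k:np.round(v,4).tolist() for k,v in s.items()})
d={}
for n in("top","side","wrist"):
    c=env.read_camera(n);d[n]=c;print(n,c.keys());print(np.round(c["mtx"],1).tolist());print(np.round(c.get("camera_from_world",c.get("T_tool_cam")),4).tolist())
    for k in c:
        if k not in("color","mtx","camera_from_world","T_tool_cam"):print(k,c[k])
    cv2.imwrite(f"pics/{n}0.png",c["color"][:,:,::-1])
pickle.dump(d,open("d.pkl","wb"))
a=np.hstack([cv2.imread("pics/top0.png")]);
E
```

```text
{'t': 0.0, 'joint_pos': [-1.272, 0.2766, 1.5061, 0.0, 1.3607, -0.121], 'qvel': [-0.0004, 0.0003, -0.0006, 0.0008, 0.0, -0.0011], 'joint_torque': [0.0016, -40.458, -23.7228, 0.0704, 0.0346, -0.0001], 'tool_pos': [234.1929, -524.5437, 204.6293], 'tcp_rot': [-3.0709, -0.6542, 0.0002], 'ft_force': [-0.2098, 0.3019, -0.3808], 'torque': [-0.0026, -0.0048, -0.0159], 'grip_force': 0.0, 'opening': 93.7962}
top dict_keys(['color', 'mtx', 'camera_from_world'])
[[374.6, 0.0, 257.4], [0.0, 374.6, 183.9], [0.0, 0.0, 1.0]]
[[-0.0262, -0.9996, 0.0132, 20.2666], [0.9945, -0.0247, 0.1017, -523.4375], [-0.1013, 0.0158, 0.9947, -690.1046], [0.0, 0.0, 0.0, 1.0]]
side dict_keys(['color', 'mtx', 'camera_from_world'])
[[364.4, 0.0, 255.3], [0.0, 364.4, 185.9], [0.0, 0.0, 1.0]]
[[-0.9019, -0.432, 0.0052, 491.9595], [0.3104, -0.6394, 0.7034, -205.072], [-0.3005, 0.636, 0.7108, -719.981], [0.0, 0.0, 0.0, 1.0]]
wrist dict_keys(['color', 'mtx', 'T_tool_cam'])
[[312.6, 0.0, 252.0], [0.0, 312.6, 189.1], [0.0, 0.0, 1.0]]
[[-0.003, 0.9662, 0.2578, 74.6559], [1.0, 0.0029, 0.0005, 0.6329], [-0.0003, 0.2578, -0.9662, -180.3784], [0.0, 0.0, 0.0, 1.0]]
```

View pics/top0.png

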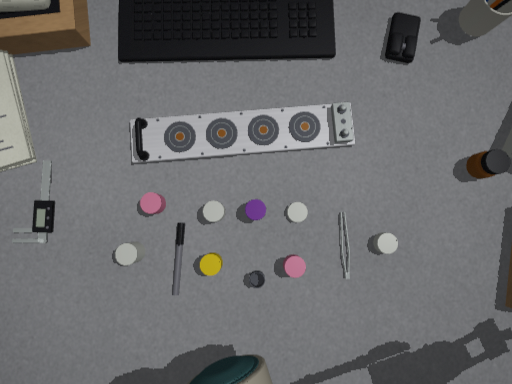

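View pics/side0.png

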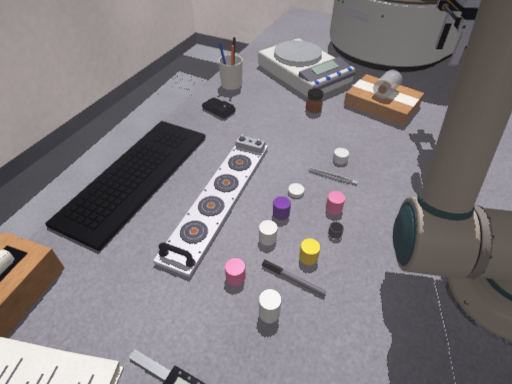

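The top view shows white blanks at (126,255), (213,212), (297,212) and (387,243), the docking block at the right end (342,123) and the handle at the left (140,140). In the side view their heights are 54 (270,306), 40 (268,233), 12 (296,190) and 26 (341,157).

```bash
cat > h.py <<'E'
import cv2,numpy as np
def cast(uv,K,cfw,z):
    wfc=np.linalg.inv(cfw);d=np.linalg.inv(K)@[uv[0],uv[1],1];d=wfc[:3,:3]@(d*[1,-1,-1]);o=wfc[:3,3]
    return o+d*(z-o[2])/d[2]
def proj(p,K,cfw):
    q=(cfw@np.r_[p,1])[:3]*[1,-1,-1];q=K@q;return q[:2]/q[2]
def wristcfw(c,s):
    R=cv2.Rodrigues(np.array(s["tcp_rot"],float))[0];T=np.eye(4);T[:3,:3]=R;T[:3,3]=s["tool_pos"]
    return np.linalg.inv(T@c["T_tool_cam"])
def blobs(img,kind,amin=15):
    h=cv2.cvtColor(img,cv2.COLOR_RGB2HSV)
    m=cv2.inRange(h,(0,0,150),(180,50,255)) if kind=="white" else cv2.inRange(h,(5,150,80),(20,255,255))
    out=[]
    for c in cv2.findContours(m,cv2.RETR_EXTERNAL,cv2.CHAIN_APPROX_NONE)[0]:
        M=cv2.moments(c)
        if M["m00"]>amin: out.append((M["m10"]/M["m00"],M["m01"]/M["m00"],M["m00"],cv2.boundingRect(c)))
    return out
E
python3 - <<'E'
import pickle,numpy as np;from h import *
d=pickle.load(open("d.pkl","rb"))
for n in("top","side"):
    c=d[n];K,E=c["mtx"],c["camera_from_world"];print(n,np.linalg.inv(E)[:3,3].round())
    for b in blobs(c["color"],"amber"): print("amber",np.round(b[:3]),b[3],cast(b[:2],K,E,19).round(1)[:2])
    for b in blobs(c["color"],"white",60):
        if b[2]<900: print("white",np.round(b[:3]),b[3],[cast(b[:2],K,E,z/2).round(1)[:2].tolist() for z in(12,26,40,54)])
E
```

```text
top [451.  18. 739.]
amber [179. 136.  29.] (176, 133, 7, 7) [622.4 157.1]
amber [221. 133.  24.] (218, 130, 7, 6) [627.2  75.1]
amber [263. 129.  24.] (260, 127, 7, 6) [631.8  -6.9]
amber [304. 126.  23.] (301, 123, 7, 7) [636.5 -88.4]
white [126. 254. 340.] (116, 243, 21, 22) [[397.4, 262.8], [397.9, 260.5], [398.4, 258.1], [398.9, 255.8]]
white [387. 243. 302.] (378, 233, 20, 21) [[404.3, -243.2], [404.7, -240.7], [405.2, -238.2], [405.6, -235.7]]
white [297. 212. 290.] (288, 202, 20, 20) [[469.6, -70.0], [469.4, -69.1], [469.2, -68.3], [469.1, -67.5]]
white [213. 211. 314.] (203, 200, 21, 21) [[475.8, 94.3], [475.6, 93.6], [475.3, 92.8], [475.1, 92.1]]
white [344. 122. 600.] (334, 102, 21, 43) [[647.0, -170.2], [645.1, -168.4], [643.2, -166.6], [641.4, -164.8]]
side [291. 539. 653.]
white [  4. 256. 112.] (0, 249, 12, 18) [[947.3, 375.7], [940.3, 377.5], [933.2, 379.2], [926.1, 381.0]]
white [406.  99. 162.] (393, 93, 26, 14) [[293.4, -617.4], [293.4, -604.9], [293.4, -592.4], [293.3, -579.9]]
white [366.  86. 166.] (352, 79, 27, 14) [[430.8, -644.9], [429.3, -632.1], [427.7, -619.3], [426.2, -606.4]]
white [390.  77. 166.] (378, 71, 22, 17) [[367.6, -740.7], [366.7, -726.9], [365.9, -713.0], [365.1, -699.2]]
white [205.  53. 361.] (184, 45, 38, 18) [[1057.3, -613.4], [1049.0, -600.9], [1040.7, -588.5], [1032.5, -576.0]]
```

Emit:
arm_command(plan=[{"dx": 0.273, "dy": -0.193, "dz": 0.045, "rz": -69.24}, {"dx": 0.273, "dy": -0.193, "dz": 0.045, "rz": -69.24}, {"dx": 0.273, "dy": -0.193, "dz": 0.045, "rz": -69.24}, {"dx": 0.273, "dy": -0.193, "dz": 0.045, "rz": -69.24}, {"dx": 0.273, "dy": -0.193, "dz": 0.045, "rz": -69.24}, {"dx": 0.273, "dy": -0.193, "dz": 0.045, "rz": -69.24}, {"dx": 0.273, "dy": -0.193, "dz": 0.045, "rz": -69.24}, {"dx": 0.273, "dy": -0.193, "dz": 0.045, "rz": -69.24}, {"dx": 0.273, "dy": -0.193, "dz": 0.045, "rz": -69.24}, {"dx": 0.273, "dy": -0.193, "dz": 0.045, "rz": -69.24}, {"dx": 0.273, "dy": -0.193, "dz": 0.045, "rz": -69.24}, {"dx": 0.273, "dy": -0.193, "dz": 0.045, "rz": -69.24}, {"dx": 0.273, "dy": -0.193, "dz": 0.045, "rz": -69.24}, {"dx": 0.273, "dy": -0.193, "dz": 0.045, "rz": -69.24}, {"dx": 0.273, "dy": -0.193, "dz": 0.045, "rz": -69.24}], jaw=0.07, force=15)

```text
invalid input
```

Emit:
arm_command(plan=[{"dx": 0.273, "dy": -0.193, "dz": 0.045, "rx": 0, "ry": 0, "rz": -69.24}, {"dx": 0.273, "dy": -0.193, "dz": 0.045, "rx": 0, "ry": 0, "rz": -69.24}, {"dx": 0.273, "dy": -0.193, "dz": 0.045, "rx": 0, "ry": 0, "rz": -69.24}, {"dx": 0.273, "dy": -0.193, "dz": 0.045, "rx": 0, "ry": 0, "rz": -69.24}, {"dx": 0.273, "dy": -0.193, "dz": 0.045, "rx": 0, "ry": 0, "rz": -69.24}, {"dx": 0.273, "dy": -0.193, "dz": 0.045, "rx": 0, "ry": 0, "rz": -69.24}, {"dx": 0.273, "dy": -0.193, "dz": 0.045, "rx": 0, "ry": 0, "rz": -69.24}, {"dx": 0.273, "dy": -0.193, "dz": 0.045, "rx": 0, "ry": 0, "rz": -69.24}, {"dx": 0.273, "dy": -0.193, "dz": 0.045, "rx": 0, "ry": 0, "rz": -69.24}, {"dx": 0.273, "dy": -0.193, "dz": 0.045, "rx": 0, "ry": 0, "rz": -69.24}, {"dx": 0.273, "dy": -0.193, "dz": 0.045, "rx": 0, "ry": 0, "rz": -69.24}, {"dx": 0.273, "dy": -0.193, "dz": 0.045, "rx": 0, "ry": 0, "rz": -69.24}, {"dx": 0.273, "dy": -0.193, "dz": 0.045, "rx": 0, "ry": 0, "rz": -69.24}, {"dx": 0.273, "dy": -0.193, "dz": 0.045, "rx": 0, "ry": 0, "rz": -69.24}], jaw=0.07, force=15)

```text
t: 1.32
tool_pos: [404.7, -238.1, 160.5]
tcp_rot: [2.159, 2.282, -0.0]
ft_force: [-0.1, -0.4, 0.1]
opening: 70.0
grip_force: 0.0
```

```bash
cat > look.py <<'E'
import sys;from h import *;from plant import env
def look(name,z,kind="white"):
    s=env.state();c=env.read_camera("wrist");W=wristcfw(c,s)
    R=cv2.Rodrigues(np.array(s["tcp_rot"],float))[0];print(s["t"],np.round(s["tool_pos"],1))
    if name: cv2.imwrite(f"pics/{name}.png",c["color"][:,:,::-1])
    for b in blobs(c["color"],kind,60):
        p=cast(b[:2],c["mtx"],W,z);print(np.round(b[:3]),b[3],"world",p.round(1),"tool",(R.T@(p-s["tool_pos"])).round(1))
    print("tcp uv",proj(np.array(s["tool_pos"]),c["mtx"],W).round())
if __name__=="__main__": look(sys.argv[1],float(sys.argv[2]),*sys.argv[3:])
E
python3 look.py w26 26
```

```text
1.3167 [ 404.7 -238.1  160.5]
[ 252.  180. 1106.] (233, 161, 40, 39) world [ 405.  -238.4   26. ] tool [ -0.3   0.3 134.5]
[235. 103. 195.] (202, 96, 65, 16) world [ 384.2 -162.8   26. ] tool [ 76.4 -16.4 134.5]
[ 479.   84. 4230.] (444, 0, 68, 143) world [ 616.3 -133.    26. ] tool [ 93.3 217.  134.5]
[ 330.   13. 1024.] (310, 0, 42, 32) world [467.4 -79.8  26. ] tool [154.7  71.3 134.5]
tcp uv [252. 230.]
```

View pics/w26.png

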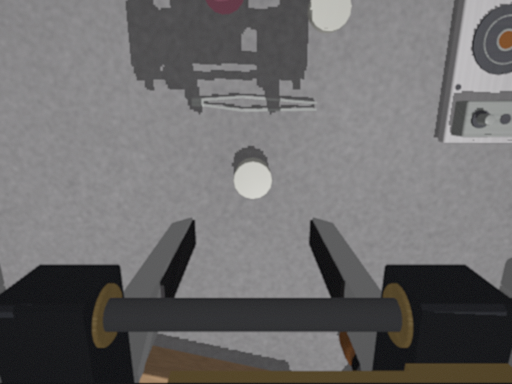

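The wrist view shows the 26 mm blank at (252,180), right under the tool. I'll descend and grip it.

Emit:
arm_command(plan=[{"dx": 0, "dy": 0, "dz": 0.04, "rx": 0, "ry": 0, "rz": 0}, {"dx": 0, "dy": 0, "dz": 0.08, "rx": 0, "ry": 0, "rz": 0}, {"dx": 0, "dy": 0, "dz": 0.115, "rx": 0, "ry": 0, "rz": 0}, {"dx": 0, "dy": 0, "dz": 0.14, "rx": 0, "ry": 0, "rz": 0}, {"dx": 0, "dy": 0, "dz": 0.15, "rx": 0, "ry": 0, "rz": 0}, {"dx": 0, "dy": 0, "dz": 0.155, "rx": 0, "ry": 0, "rz": 0}, {"dx": 0, "dy": 0, "dz": 0.155, "rx": 0, "ry": 0, "rz": 0}, {"dx": 0, "dy": 0, "dz": 0.155, "rx": 0, "ry": 0, "rz": 0}])

```text
t: 2.03
tool_pos: [405.4, -238.3, 5.9]
tcp_rot: [2.157, 2.282, 0.0]
ft_force: [0.6, 0.4, 0.1]
opening: 70.0
grip_force: 0.0
```

Emit:
arm_command(plan=[{"dx": 0, "dy": 0, "dz": 0, "rx": 0, "ry": 0, "rz": 0}, {"dx": 0, "dy": 0, "dz": 0, "rx": 0, "ry": 0, "rz": 0}, {"dx": 0, "dy": 0, "dz": 0, "rx": 0, "ry": 0, "rz": 0}, {"dx": 0, "dy": 0, "dz": 0, "rx": 0, "ry": 0, "rz": 0}, {"dx": 0, "dy": 0, "dz": 0, "rx": 0, "ry": 0, "rz": 0}, {"dx": 0, "dy": 0, "dz": 0, "rx": 0, "ry": 0, "rz": 0}, {"dx": 0, "dy": 0, "dz": 0, "rx": 0, "ry": 0, "rz": 0}, {"dx": 0, "dy": 0, "dz": 0, "rx": 0, "ry": 0, "rz": 0}], jaw=0.03, force=15)

```text
t: 2.7
tool_pos: [405.2, -237.8, 5.9]
tcp_rot: [2.156, 2.284, 0.0]
ft_force: [0.2, 0.7, 5.5]
opening: 39.5
grip_force: 15.0
```

Emit:
arm_command(plan=[{"dx": 0, "dy": 0, "dz": -0.02, "rx": 0, "ry": 0, "rz": 0}, {"dx": 0, "dy": 0, "dz": -0.05, "rx": 0, "ry": 0, "rz": 0}, {"dx": 0.01, "dy": 0.01, "dz": -0.08, "rx": 0, "ry": 0, "rz": 0}, {"dx": 0.03, "dy": 0.03, "dz": -0.1, "rx": 0, "ry": 0, "rz": 0}, {"dx": 0.055, "dy": 0.06, "dz": -0.1, "rx": 0, "ry": 0, "rz": 0}, {"dx": 0.08, "dy": 0.09, "dz": -0.1, "rx": 0, "ry": 0, "rz": 0}, {"dx": 0.105, "dy": 0.12, "dz": -0.1, "rx": 0, "ry": 0, "rz": 0}, {"dx": 0.135, "dy": 0.15, "dz": -0.1, "rx": 0, "ry": 0, "rz": 0}, {"dx": 0.165, "dy": 0.18, "dz": -0.1, "rx": 0, "ry": 0, "rz": 0}, {"dx": 0.19, "dy": 0.21, "dz": -0.1, "rx": 0, "ry": 0, "rz": 0}, {"dx": 0.21, "dy": 0.23, "dz": -0.1, "rx": 0, "ry": 0, "rz": 0}, {"dx": 0.218, "dy": 0.239, "dz": -0.1, "rx": 0, "ry": 0, "rz": 0}, {"dx": 0.218, "dy": 0.239, "dz": -0.1, "rx": 0, "ry": 0, "rz": 0}, {"dx": 0.218, "dy": 0.239, "dz": -0.1, "rx": 0, "ry": 0, "rz": 0}])

```text
t: 3.87
tool_pos: [630.0, -6.5, 104.6]
tcp_rot: [-2.155, -2.285, 0.004]
ft_force: [0.4, -0.5, -0.2]
opening: 39.5
grip_force: 15.0
```

```bash
python3 look.py p26 19 amber; python3 - <<'E'
from plant import env
import cv2
c=env.read_camera("side");cv2.imwrite("pics/s26.png",c["color"][:,:,::-1])
E
```

```text
3.8667 [630.   -6.5 104.6]
[255.  99. 184.] (246, 91, 17, 17) world [627.4  73.1  19. ] tool [79.7  2.2 85.6]
tcp uv [252. 230.]
```

View pics/p26.png

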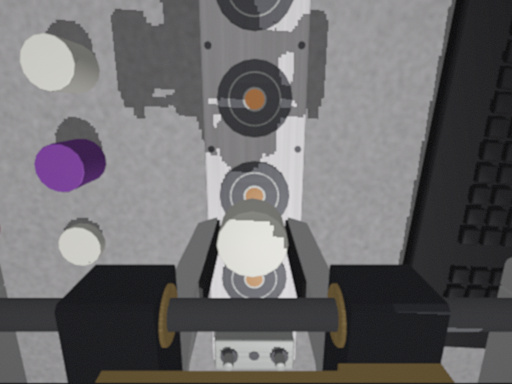

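The wrist view shows the target seat at (254,195) behind the held blank and the next seat at (255,99). The tool is within 2 mm of it, so I'm going down.

Emit:
arm_command(plan=[{"dx": 0, "dy": 0.001, "dz": 0.025, "rx": 0, "ry": 0, "rz": 0}, {"dx": -0.001, "dy": 0.001, "dz": 0.05, "rx": 0, "ry": 0, "rz": 0}, {"dx": -0.001, "dy": 0.001, "dz": 0.065, "rx": 0, "ry": 0, "rz": 0}, {"dx": -0.001, "dy": 0.001, "dz": 0.073, "rx": 0, "ry": 0, "rz": 0}, {"dx": -0.001, "dy": 0.001, "dz": 0.075, "rx": 0, "ry": 0, "rz": 0}, {"dx": -0.001, "dy": 0.001, "dz": 0.075, "rx": 0, "ry": 0, "rz": 0}, {"dx": -0.001, "dy": 0.001, "dz": 0.075, "rx": 0, "ry": 0, "rz": 0}])

```text
t: 4.55
tool_pos: [632.7, -7.9, 31.6]
tcp_rot: [2.156, 2.282, 0.002]
ft_force: [0.2, -0.3, -0.2]
opening: 39.8
grip_force: 15.0
```

Emit:
arm_command(plan=[{"dx": 0, "dy": 0, "dz": 0.003, "rx": 0, "ry": 0, "rz": 0}, {"dx": 0, "dy": 0, "dz": 0.005, "rx": 0, "ry": 0, "rz": 0}, {"dx": 0, "dy": 0, "dz": 0.006, "rx": 0, "ry": 0, "rz": 0}, {"dx": 0, "dy": 0, "dz": 0.0065, "rx": 0, "ry": 0, "rz": 0}, {"dx": 0, "dy": 0, "dz": 0.0065, "rx": 0, "ry": 0, "rz": 0}, {"dx": 0, "dy": 0, "dz": 0.0065, "rx": 0, "ry": 0, "rz": 0}])

```text
t: 5.05
tool_pos: [632.4, -7.2, 24.9]
tcp_rot: [2.156, 2.284, 0.001]
ft_force: [-1.3, 0.4, 5.4]
opening: 39.8
grip_force: 15.0
```

Emit:
arm_command(plan=[{"dx": 0, "dy": 0, "dz": 0, "rx": 0, "ry": 0, "rz": 0}, {"dx": 0, "dy": 0, "dz": 0, "rx": 0, "ry": 0, "rz": 0}, {"dx": 0, "dy": 0, "dz": 0, "rx": 0, "ry": 0, "rz": 0}, {"dx": 0, "dy": 0, "dz": 0, "rx": 0, "ry": 0, "rz": 0}, {"dx": 0, "dy": 0, "dz": 0, "rx": 0, "ry": 0, "rz": 0}, {"dx": 0, "dy": 0, "dz": -0.03, "rx": 0, "ry": 0, "rz": 0}, {"dx": 0, "dy": 0, "dz": -0.07, "rx": 0, "ry": 0, "rz": 0}, {"dx": 0, "dy": 0, "dz": -0.11, "rx": 0, "ry": 0, "rz": 0}, {"dx": 0, "dy": 0, "dz": -0.135, "rx": 0, "ry": 0, "rz": 0}, {"dx": 0, "dy": 0, "dz": -0.135, "rx": 0, "ry": 0, "rz": 0}, {"dx": 0, "dy": 0, "dz": -0.135, "rx": 0, "ry": 0, "rz": 0}], jaw=0.07)

```text
t: 5.97
tool_pos: [633.1, -7.3, 160.7]
tcp_rot: [2.154, 2.282, 0.004]
ft_force: [-0.7, -0.0, 0.0]
opening: 70.3
grip_force: 0.0
```

```bash
python3 look.py r26 45; python3 - <<'E'
from look import look
look(None,19,"amber")
E
```

```text
5.9667 [633.1  -7.3 160.7]
[320. 352. 954.] (284, 333, 75, 37) world [ 721.4 -199.9   45. ] tool [-197.3   76.6  116.1]
[ 220.  350. 4320.] (147, 333, 150, 37) world [ 607.3 -203.4   45. ] tool [-194.2  -37.6  115.7]
[ 17. 259. 177.] (2, 243, 31, 35) world [ 393.5 -100.8   45. ] tool [ -79.5 -245.   114.8]
[ 62. 243.  64.] (57, 234, 13, 17) world [442.  -79.6  45. ] tool [ -61.2 -195.5  115. ]
[ 59. 210. 122.] (46, 201, 22, 20) world [442.6 -44.4  45. ] tool [ -26.  -192.8  115. ]
[120. 194. 153.] (108, 186, 22, 17) world [504.2 -24.5  45. ] tool [  -9.7 -130.1  115.2]
[ 48. 184. 134.] (37, 172, 26, 27) world [435.  -17.9  45. ] tool [   0.9 -198.8  114.9]
[374. 174. 108.] (365, 167, 19, 14) world [751.    9.6  45. ] tool [ 10.2 118.2 116.1]
[ 57. 163. 106.] (50, 153, 19, 19) world [446.2   4.1  45. ] tool [  22.2 -186.4  115. ]
[382. 160. 106.] (376, 150, 12, 19) world [756.1  23.6  45. ] tool [ 23.9 124.1 116.1]
[ 21. 125. 128.] (15, 110, 15, 33) world [416.5  37.7  45. ] tool [  57.4 -214.1  114.8]
[250.  99. 272.] (241, 89, 19, 20) world [627.2  72.4  45. ] tool [ 80.   -1.8 115.
[... 322 characters left out ...]
ol [121.9  -2.2 115.6]
[  69.   77. 3267.] (27, 30, 77, 113) world [465.3  82.2  45. ] tool [  99.1 -162.9  115. ]
[97. 28. 78.] (90, 22, 15, 12) world [493.2 123.5  45. ] tool [ 138.7 -132.6  115.1]
[20. 26. 88.] (12, 15, 16, 21) world [427.  121.4  45. ] tool [ 140.4 -198.9  114.8]
[39. 18. 90.] (30, 10, 15, 19) world [444.1 128.9  45. ] tool [ 146.9 -181.3  114.9]
[ 59.  28. 251.] (47, 9, 33, 35) world [460.6 122.2  45. ] tool [ 139.3 -165.3  114.9]
[106.  13. 370.] (79, 1, 46, 29) world [501.2 136.3  45. ] tool [ 151.  -123.9  115.1]
[  247.   171. 48017.] (67, 0, 333, 298) world [628.3   6.   45. ] tool [ 13.6  -4.5 115.7]
tcp uv [252. 230.]
6.0167 [631.8  -7.1 158.7]
tcp uv [252. 230.]
```

View pics/r26.png

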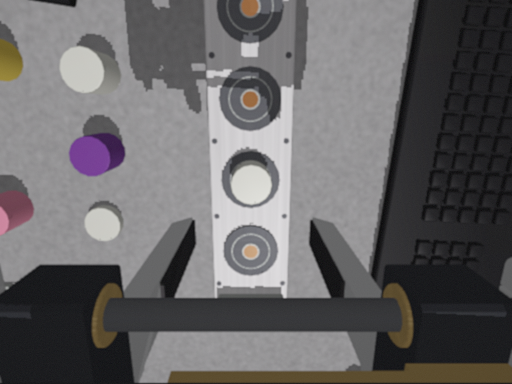

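The 26 mm blank stands on its seat, its top at (252,183). The windows either side are at (250,99) and (250,251), and the 12 mm blank is at (103,222).

```bash
python3 - <<'E'
from h import *;from plant import env
s=env.state();c=env.read_camera("wrist");W=wristcfw(c,s);K=c["mtx"];print(s["t"],np.round(s["tool_pos"],1))
for n,uv,z in [("s3",(250,99.5),19),("s4",(250,7),19),("s1",(250,251.5),19),("b26",(251.5,183),45),("b12",(103,222),10),("b40top",(83,69),40)]: print(n,cast(uv,K,W,z).round(1))
g=cv2.cvtColor(c["color"],cv2.COLOR_RGB2GRAY)
for p in (cv2.HoughCircles(g,cv2.HOUGH_GRADIENT,1,15,param1=100,param2=20,minRadius=15,maxRadius=26)[0]):print(p)
E
```

```text
6.0667 [631.1  -7.  157.5]
s3 [624.2  72.7  19. ]
s4 [619.9 153.9  19. ]
s1 [632.8 -90.   19. ]
b26 [630.  -5.  45.]
b12 [467.  -67.6  10. ]
b40top [473.7  90.4  40. ]
[254.5 252.5  18.2]
[251.5 100.5  21.8]
[256.5 184.5  23.2]
[252.5   7.5  24. ]
[82.5 68.5 22.1]
[ 91.5 155.5  20.7]
[105.5 220.5  19.1]
```

Emit:
arm_command(plan=[{"dx": -0.01, "dy": -0.03, "dz": 0, "rx": 0, "ry": 0, "rz": 0}, {"dx": -0.022, "dy": -0.068, "dz": 0, "rx": 0, "ry": 0, "rz": 0}, {"dx": -0.034, "dy": -0.106, "dz": 0, "rx": 0, "ry": 0, "rz": 0}, {"dx": -0.046, "dy": -0.144, "dz": 0.015, "rx": 0, "ry": 0, "rz": 0}, {"dx": -0.052, "dy": -0.164, "dz": 0.05, "rx": 0, "ry": 0, "rz": 0}, {"dx": -0.0526, "dy": -0.1667, "dz": 0.085, "rx": 0, "ry": 0, "rz": 0}, {"dx": -0.0526, "dy": -0.1667, "dz": 0.105, "rx": 0, "ry": 0, "rz": 0}, {"dx": -0.0526, "dy": -0.1667, "dz": 0.105, "rx": 0, "ry": 0, "rz": 0}, {"dx": -0.0526, "dy": -0.1667, "dz": 0.105, "rx": 0, "ry": 0, "rz": 0}])

```text
t: 6.87
tool_pos: [467.2, -68.9, 52.4]
tcp_rot: [-2.154, -2.281, 0.003]
ft_force: [0.9, -0.8, 0.1]
opening: 70.0
grip_force: 0.0
```

```bash
python3 look.py w12 12 | grep -v "^\[.*\(tool \[ *-\?[0-9]\{3\}\)"
```

```text
6.8667 [467.2 -68.9  52.4]
[479. 254. 428.] (466, 243, 26, 23) world [643.3 -95.3  12. ] tool [-36.5 174.5  39.5]
[507. 150. 281.] (502, 128, 10, 44) world [644.3 -15.5  12. ] tool [ 43.1 180.   39.6]
[218. 125. 380.] (188, 121, 72, 10) world [439.9  -9.2  12. ] tool [ 61.  -23.6  40.6]
[ 461.  134. 9830.] (416, 0, 96, 265) world [609.2  -5.7  12. ] tool [ 54.9 145.6  39.8]
[  220.   157. 69742.] (0, 0, 437, 297) world [441.9 -31.1  12. ] tool [ 39.1 -22.9  40.5]
tcp uv [252. 230.]
```

View pics/w12.png

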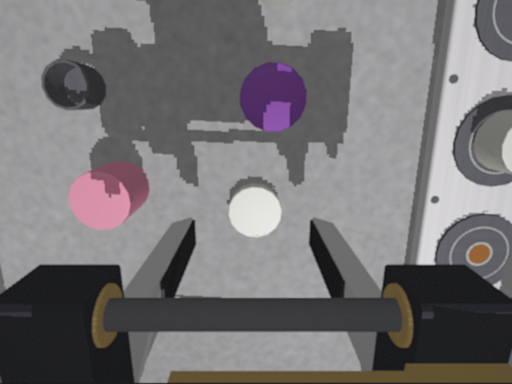

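```bash
python3 - <<'E'
from h import *;from plant import env
s=env.state();c=env.read_camera("wrist");W=wristcfw(c,s);print(np.round(s["tool_pos"],1),cast((255,211),c["mtx"],W,12).round(1))
g=cv2.cvtColor(c["color"],cv2.COLOR_RGB2GRAY);m=(g>195).astype(np.uint8);m[:175]=0;m[245:]=0;m[:,:215]=0;m[:,300:]=0
x,y,w,h=cv2.boundingRect(m);print(x,y,w,h,cast((x+w/2,y+h/2),c["mtx"],W,12).round(1))
E
```

```text
[468.8 -69.3  53.6] [470.9 -71.2  12. ]
227 187 52 49 [469.4 -71.7  12. ]
```

Emit:
arm_command(plan=[{"dx": -0.002, "dy": 0.001, "dz": 0.025, "rx": 0, "ry": 0, "rz": 0}, {"dx": -0.002, "dy": 0.001, "dz": 0.04, "rx": 0, "ry": 0, "rz": 0}, {"dx": -0.002, "dy": 0.001, "dz": 0.048, "rx": 0, "ry": 0, "rz": 0}, {"dx": -0.002, "dy": 0.001, "dz": 0.051, "rx": 0, "ry": 0, "rz": 0}, {"dx": -0.002, "dy": 0.001, "dz": 0.051, "rx": 0, "ry": 0, "rz": 0}, {"dx": -0.002, "dy": 0.001, "dz": 0.051, "rx": 0, "ry": 0, "rz": 0}])

```text
t: 7.47
tool_pos: [470.8, -71.4, 3.8]
tcp_rot: [2.155, 2.283, 0.001]
ft_force: [0.3, 0.6, 0.2]
opening: 69.9
grip_force: 0.0
```

Emit:
arm_command(plan=[{"dx": 0, "dy": 0, "dz": 0, "rx": 0, "ry": 0, "rz": 0}, {"dx": 0, "dy": 0, "dz": 0, "rx": 0, "ry": 0, "rz": 0}, {"dx": 0, "dy": 0, "dz": 0, "rx": 0, "ry": 0, "rz": 0}, {"dx": 0, "dy": 0, "dz": 0, "rx": 0, "ry": 0, "rz": 0}, {"dx": 0, "dy": 0, "dz": 0, "rx": 0, "ry": 0, "rz": 0}, {"dx": 0, "dy": 0, "dz": 0, "rx": 0, "ry": 0, "rz": 0}, {"dx": 0, "dy": 0, "dz": 0, "rx": 0, "ry": 0, "rz": 0}, {"dx": 0, "dy": 0, "dz": 0, "rx": 0, "ry": 0, "rz": 0}], jaw=0.03)

```text
t: 8.13
tool_pos: [470.0, -71.3, 3.2]
tcp_rot: [2.156, 2.284, 0.0]
ft_force: [-1.2, 0.3, 4.2]
opening: 39.6
grip_force: 15.0
```

Emit:
arm_command(plan=[{"dx": 0, "dy": 0, "dz": -0.015, "rx": 0, "ry": 0, "rz": 0}, {"dx": 0, "dy": 0, "dz": -0.04, "rx": 0, "ry": 0, "rz": 0}, {"dx": -0.002, "dy": 0.015, "dz": -0.06, "rx": 0, "ry": 0, "rz": 0}, {"dx": -0.007, "dy": 0.045, "dz": -0.07, "rx": 0, "ry": 0, "rz": 0}, {"dx": -0.012, "dy": 0.075, "dz": -0.07, "rx": 0, "ry": 0, "rz": 0}, {"dx": -0.017, "dy": 0.105, "dz": -0.07, "rx": 0, "ry": 0, "rz": 0}, {"dx": -0.022, "dy": 0.135, "dz": -0.07, "rx": 0, "ry": 0, "rz": 0}, {"dx": -0.026, "dy": 0.155, "dz": -0.07, "rx": 0, "ry": 0, "rz": 0}, {"dx": -0.0269, "dy": 0.165, "dz": -0.065, "rx": 0, "ry": 0, "rz": 0}, {"dx": -0.0269, "dy": 0.165, "dz": -0.045, "rx": 0, "ry": 0, "rz": 0}, {"dx": -0.0269, "dy": 0.165, "dz": -0.03, "rx": 0, "ry": 0, "rz": 0}, {"dx": -0.0269, "dy": 0.165, "dz": -0.025, "rx": 0, "ry": 0, "rz": 0}, {"dx": -0.0269, "dy": 0.165, "dz": -0.025, "rx": 0, "ry": 0, "rz": 0}, {"dx": -0.0269, "dy": 0.165, "dz": -0.025, "rx": 0, "ry": 0, "rz": 0}])

```text
t: 9.3
tool_pos: [635.5, -88.5, 27.8]
tcp_rot: [-2.156, -2.284, 0.001]
ft_force: [0.1, 0.0, 0.8]
opening: 39.0
grip_force: 15.0
```

Emit:
arm_command(plan=[{"dx": 0, "dy": 0, "dz": 0.003, "rx": 0, "ry": 0, "rz": 0}, {"dx": 0, "dy": 0, "dz": 0.005, "rx": 0, "ry": 0, "rz": 0}, {"dx": 0, "dy": 0, "dz": 0.006, "rx": 0, "ry": 0, "rz": 0}, {"dx": 0, "dy": 0, "dz": 0.006, "rx": 0, "ry": 0, "rz": 0}, {"dx": 0, "dy": 0, "dz": 0.006, "rx": 0, "ry": 0, "rz": 0}])

```text
t: 9.72
tool_pos: [636.2, -88.6, 22.3]
tcp_rot: [2.156, 2.284, 0.0]
ft_force: [0.3, 0.3, -0.1]
opening: 39.3
grip_force: 15.0
```

Emit:
arm_command(plan=[{"dx": 0, "dy": 0, "dz": 0, "rx": 0, "ry": 0, "rz": 0}, {"dx": 0, "dy": 0, "dz": 0, "rx": 0, "ry": 0, "rz": 0}, {"dx": 0, "dy": 0, "dz": 0, "rx": 0, "ry": 0, "rz": 0}, {"dx": 0, "dy": 0, "dz": 0, "rx": 0, "ry": 0, "rz": 0}, {"dx": 0, "dy": 0, "dz": 0, "rx": 0, "ry": 0, "rz": 0}, {"dx": 0, "dy": 0, "dz": -0.03, "rx": 0, "ry": 0, "rz": 0}, {"dx": 0, "dy": 0, "dz": -0.07, "rx": 0, "ry": 0, "rz": 0}, {"dx": 0.01, "dy": -0.01, "dz": -0.1, "rx": 0, "ry": 0, "rz": 0}, {"dx": 0.035, "dy": -0.028, "dz": -0.11, "rx": 0, "ry": 0, "rz": 0}, {"dx": 0.065, "dy": -0.052, "dz": -0.11, "rx": 0, "ry": 0, "rz": 0}, {"dx": 0.095, "dy": -0.076, "dz": -0.11, "rx": 0, "ry": 0, "rz": 0}, {"dx": 0.125, "dy": -0.1, "dz": -0.11, "rx": 0, "ry": 0, "rz": 0}, {"dx": 0.155, "dy": -0.124, "dz": -0.11, "rx": 0, "ry": 0, "rz": 0}, {"dx": 0.18, "dy": -0.145, "dz": -0.11, "rx": 0, "ry": 0, "rz": 0}, {"dx": 0.189, "dy": -0.151, "dz": -0.1, "rx": 0, "ry": 0, "rz": 0}, {"dx": 0.189, "dy": -0.151, "dz": -0.08, "rx": 0, "ry": 0, "rz": 0}, {"dx": 0.189, "dy": -0.151, "dz": -0.08, "rx": 0, "ry": 0, "rz": 0}, {"dx": 0.189, "dy": -0.151, "dz": -0.08, "rx": 0, "ry": 0, "rz": 0}], jaw=0.07)

```text
t: 11.22
tool_pos: [473.8, 91.5, 101.6]
tcp_rot: [-2.156, -2.284, 0.002]
ft_force: [0.5, 0.1, 0.3]
opening: 70.2
grip_force: 0.0
```

```bash
cat > c.py <<'E'
from h import *;from plant import env;import sys
z=float(sys.argv[1]);c=env.read_camera("wrist");s=env.state();W=wristcfw(c,s);K=c["mtx"];print(s["t"],np.round(s["tool_pos"],1))
R=cv2.Rodrigues(np.array(s["tcp_rot"],float))[0];t=np.array(s["tool_pos"])
p=proj(np.r_[t[:2],z],K,W);r=312.6*20/(t[2]+180-z);print("expect",p.round(),r)
cv2.imwrite(f"pics/{sys.argv[2]}.png",c["color"][:,:,::-1])
g=cv2.medianBlur(cv2.cvtColor(c["color"],cv2.COLOR_RGB2GRAY),5)
q=cv2.HoughCircles(g,cv2.HOUGH_GRADIENT,1,8,param1=80,param2=12,minRadius=int(r*.88),maxRadius=int(r*1.15)+1)[0]
for k in q:
    if np.hypot(*(k[:2]-p))<40: w=cast(k[:2],K,W,z);print(k,w.round(1),"tool",(R.T@(w-t)).round(1))
cv2.imwrite("pics/top_%s.png"%sys.argv[2],env.read_camera("top")["color"][:,:,::-1])
E
python3 c.py 40 w40
```

```text
11.2667 [474.9  91.3 102.3]
expect [252. 200.] 25.80485584301939
[252.5 203.5  23.3] [475.3  88.6  40. ] tool [-2.7  0.2 62.3]
[245.5 171.5  22.4] [468.3 114.8  40. ] tool [23.8 -5.3 62.3]
```

View pics/w40.png

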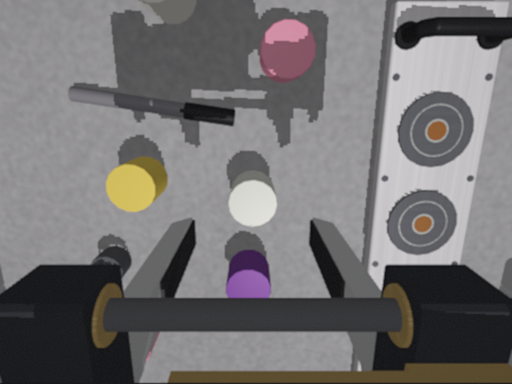

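The wrist view shows the 40 mm blank at (252,203), about 2.5 mm back from under the tool. I'll correct for that and grip.

Emit:
arm_command(plan=[{"dx": -0.0025, "dy": 0, "dz": 0.035, "rx": 0, "ry": 0, "rz": 0}, {"dx": -0.0025, "dy": 0, "dz": 0.065, "rx": 0, "ry": 0, "rz": 0}, {"dx": -0.0025, "dy": 0, "dz": 0.085, "rx": 0, "ry": 0, "rz": 0}, {"dx": -0.0025, "dy": 0, "dz": 0.094, "rx": 0, "ry": 0, "rz": 0}, {"dx": -0.0025, "dy": 0, "dz": 0.094, "rx": 0, "ry": 0, "rz": 0}, {"dx": -0.0025, "dy": 0, "dz": 0.094, "rx": 0, "ry": 0, "rz": 0}])

```text
t: 11.82
tool_pos: [475.8, 88.7, 8.5]
tcp_rot: [2.157, 2.283, 0.001]
ft_force: [-0.7, -0.6, 0.2]
opening: 70.1
grip_force: 0.0
```

Emit:
arm_command(plan=[{"dx": 0, "dy": 0, "dz": 0, "rx": 0, "ry": 0, "rz": 0}, {"dx": 0, "dy": 0, "dz": 0, "rx": 0, "ry": 0, "rz": 0}, {"dx": 0, "dy": 0, "dz": 0, "rx": 0, "ry": 0, "rz": 0}, {"dx": 0, "dy": 0, "dz": 0, "rx": 0, "ry": 0, "rz": 0}, {"dx": 0, "dy": 0, "dz": 0, "rx": 0, "ry": 0, "rz": 0}, {"dx": 0, "dy": 0, "dz": 0, "rx": 0, "ry": 0, "rz": 0}, {"dx": 0, "dy": 0, "dz": 0, "rx": 0, "ry": 0, "rz": 0}, {"dx": 0, "dy": 0, "dz": 0, "rx": 0, "ry": 0, "rz": 0}], jaw=0.03)

```text
t: 12.48
tool_pos: [474.9, 89.0, 8.5]
tcp_rot: [2.156, 2.284, 0.001]
ft_force: [-0.6, -0.2, 6.0]
opening: 40.0
grip_force: 15.0
```

Emit:
arm_command(plan=[{"dx": 0, "dy": 0, "dz": -0.015, "rx": 0, "ry": 0, "rz": 0}, {"dx": 0, "dy": 0, "dz": -0.045, "rx": 0, "ry": 0, "rz": 0}, {"dx": -0.002, "dy": 0.015, "dz": -0.07, "rx": 0, "ry": 0, "rz": 0}, {"dx": -0.007, "dy": 0.045, "dz": -0.08, "rx": 0, "ry": 0, "rz": 0}, {"dx": -0.012, "dy": 0.075, "dz": -0.08, "rx": 0, "ry": 0, "rz": 0}, {"dx": -0.017, "dy": 0.105, "dz": -0.08, "rx": 0, "ry": 0, "rz": 0}, {"dx": -0.021, "dy": 0.132, "dz": -0.08, "rx": 0, "ry": 0, "rz": 0}, {"dx": -0.0235, "dy": 0.147, "dz": -0.075, "rx": 0, "ry": 0, "rz": 0}, {"dx": -0.0235, "dy": 0.151, "dz": -0.06, "rx": 0, "ry": 0, "rz": 0}, {"dx": -0.0235, "dy": 0.151, "dz": -0.04, "rx": 0, "ry": 0, "rz": 0}, {"dx": -0.0235, "dy": 0.151, "dz": -0.03, "rx": 0, "ry": 0, "rz": 0}, {"dx": -0.0235, "dy": 0.151, "dz": -0.025, "rx": 0, "ry": 0, "rz": 0}, {"dx": -0.0235, "dy": 0.151, "dz": -0.025, "rx": 0, "ry": 0, "rz": 0}, {"dx": -0.0235, "dy": 0.151, "dz": -0.025, "rx": 0, "ry": 0, "rz": 0}])

```text
t: 13.65
tool_pos: [626.7, 74.2, 33.1]
tcp_rot: [2.157, 2.284, -0.0]
ft_force: [0.1, -0.8, -0.6]
opening: 40.0
grip_force: 15.0
```

Emit:
arm_command(plan=[{"dx": 0, "dy": 0, "dz": 0.003, "rx": 0, "ry": 0, "rz": 0}, {"dx": 0, "dy": 0, "dz": 0.005, "rx": 0, "ry": 0, "rz": 0}, {"dx": 0, "dy": 0, "dz": 0.006, "rx": 0, "ry": 0, "rz": 0}, {"dx": 0, "dy": 0, "dz": 0.006, "rx": 0, "ry": 0, "rz": 0}, {"dx": 0, "dy": 0, "dz": 0.006, "rx": 0, "ry": 0, "rz": 0}])

```text
t: 14.07
tool_pos: [627.0, 74.2, 27.5]
tcp_rot: [2.156, 2.284, 0.001]
ft_force: [-1.1, -0.7, 1.8]
opening: 39.6
grip_force: 15.0
```

Emit:
arm_command(plan=[{"dx": 0, "dy": 0, "dz": 0, "rx": 0, "ry": 0, "rz": 0}, {"dx": 0, "dy": 0, "dz": 0, "rx": 0, "ry": 0, "rz": 0}, {"dx": 0, "dy": 0, "dz": 0, "rx": 0, "ry": 0, "rz": 0}, {"dx": 0, "dy": 0, "dz": 0, "rx": 0, "ry": 0, "rz": 0}, {"dx": 0, "dy": 0, "dz": 0, "rx": 0, "ry": 0, "rz": 0}, {"dx": 0, "dy": 0, "dz": -0.03, "rx": 0, "ry": 0, "rz": 0}, {"dx": 0, "dy": 0, "dz": -0.07, "rx": 0, "ry": 0, "rz": 0}, {"dx": 0.005, "dy": -0.006, "dz": -0.105, "rx": 0, "ry": 0, "rz": 0}, {"dx": 0.023, "dy": -0.026, "dz": -0.12, "rx": 0, "ry": 0, "rz": 0}, {"dx": 0.046, "dy": -0.053, "dz": -0.12, "rx": 0, "ry": 0, "rz": 0}, {"dx": 0.07, "dy": -0.081, "dz": -0.12, "rx": 0, "ry": 0, "rz": 0}, {"dx": 0.094, "dy": -0.109, "dz": -0.12, "rx": 0, "ry": 0, "rz": 0}, {"dx": 0.118, "dy": -0.137, "dz": -0.12, "rx": 0, "ry": 0, "rz": 0}, {"dx": 0.142, "dy": -0.165, "dz": -0.12, "rx": 0, "ry": 0, "rz": 0}, {"dx": 0.165, "dy": -0.192, "dz": -0.115, "rx": 0, "ry": 0, "rz": 0}, {"dx": 0.181, "dy": -0.211, "dz": -0.1, "rx": 0, "ry": 0, "rz": 0}, {"dx": 0.186, "dy": -0.2165, "dz": -0.093, "rx": 0, "ry": 0, "rz": 0}, {"dx": 0.186, "dy": -0.2165, "dz": -0.093, "rx": 0, "ry": 0, "rz": 0}, {"dx": 0.186, "dy": -0.2165, "dz": -0.093, "rx": 0, "ry": 0, "rz": 0}, {"dx": 0.186, "dy": -0.2165, "dz": -0.093, "rx": 0, "ry": 0, "rz": 0}], jaw=0.07)

```text
t: 15.73
tool_pos: [401.8, 247.1, 120.4]
tcp_rot: [2.156, 2.283, 0.002]
ft_force: [0.5, -0.5, 0.4]
opening: 69.9
grip_force: 0.0
```

```bash
python3 c.py 54 w54
```

```text
15.7833 [402.  247.  120.5]
expect [252. 199.] 25.365994074421415
[249.5 200.5  23. ] [399.9 245.5  54. ] tool [-1.5 -2.3 66.5]
[251.5 188.5  23.2] [401.  255.8  54. ] tool [ 8.8 -0.6 66.5]
```

View pics/w54.png

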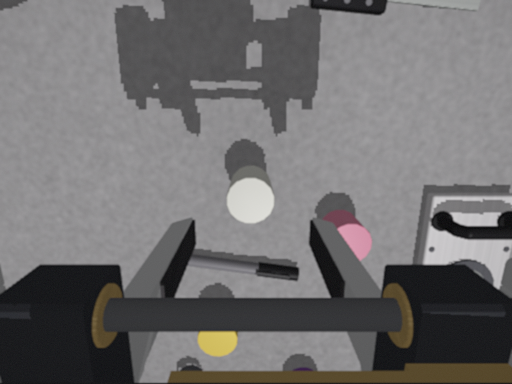

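View pics/top_w54.png

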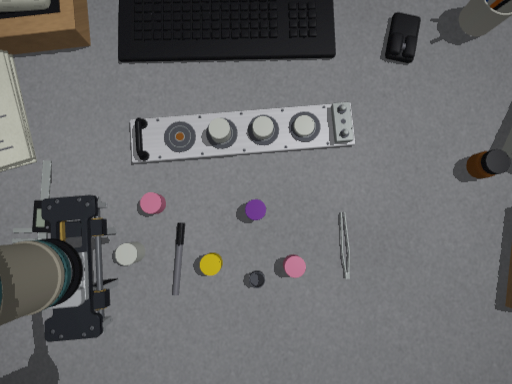

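The wrist view shows the 54 mm blank at (250,200). The top view shows the three placed blanks centred in their rings at (219,130), (263,128) and (304,126). I'll grip the last one.

Emit:
arm_command(plan=[{"dx": -0.0015, "dy": -0.0015, "dz": 0.035, "rx": 0, "ry": 0, "rz": 0}, {"dx": -0.0015, "dy": -0.0015, "dz": 0.07, "rx": 0, "ry": 0, "rz": 0}, {"dx": -0.0015, "dy": -0.0015, "dz": 0.095, "rx": 0, "ry": 0, "rz": 0}, {"dx": -0.0015, "dy": -0.0015, "dz": 0.105, "rx": 0, "ry": 0, "rz": 0}, {"dx": -0.0015, "dy": -0.0015, "dz": 0.105, "rx": 0, "ry": 0, "rz": 0}, {"dx": -0.0015, "dy": -0.0015, "dz": 0.105, "rx": 0, "ry": 0, "rz": 0}])

```text
t: 16.33
tool_pos: [399.5, 245.4, 14.8]
tcp_rot: [2.158, 2.283, -0.001]
ft_force: [-0.2, -0.1, 0.4]
opening: 70.2
grip_force: 0.0
```

Emit:
arm_command(plan=[{"dx": 0, "dy": 0, "dz": 0, "rx": 0, "ry": 0, "rz": 0}, {"dx": 0, "dy": 0, "dz": 0, "rx": 0, "ry": 0, "rz": 0}, {"dx": 0, "dy": 0, "dz": 0, "rx": 0, "ry": 0, "rz": 0}, {"dx": 0, "dy": 0, "dz": 0, "rx": 0, "ry": 0, "rz": 0}, {"dx": 0, "dy": 0, "dz": 0, "rx": 0, "ry": 0, "rz": 0}, {"dx": 0, "dy": 0, "dz": 0, "rx": 0, "ry": 0, "rz": 0}, {"dx": 0, "dy": 0, "dz": 0, "rx": 0, "ry": 0, "rz": 0}, {"dx": 0, "dy": 0, "dz": 0, "rx": 0, "ry": 0, "rz": 0}], jaw=0.03)

```text
t: 17.0
tool_pos: [399.1, 246.1, 15.6]
tcp_rot: [2.156, 2.284, 0.002]
ft_force: [0.4, -0.2, 5.0]
opening: 40.1
grip_force: 15.0
```

Emit:
arm_command(plan=[{"dx": 0, "dy": 0, "dz": -0.015, "rx": 0, "ry": 0, "rz": 0}, {"dx": 0, "dy": 0, "dz": -0.045, "rx": 0, "ry": 0, "rz": 0}, {"dx": -0.005, "dy": 0.01, "dz": -0.075, "rx": 0, "ry": 0, "rz": 0}, {"dx": -0.016, "dy": 0.034, "dz": -0.09, "rx": 0, "ry": 0, "rz": 0}, {"dx": -0.029, "dy": 0.062, "dz": -0.09, "rx": 0, "ry": 0, "rz": 0}, {"dx": -0.042, "dy": 0.09, "dz": -0.09, "rx": 0, "ry": 0, "rz": 0}, {"dx": -0.056, "dy": 0.12, "dz": -0.09, "rx": 0, "ry": 0, "rz": 0}, {"dx": -0.07, "dy": 0.15, "dz": -0.09, "rx": 0, "ry": 0, "rz": 0}, {"dx": -0.084, "dy": 0.18, "dz": -0.09, "rx": 0, "ry": 0, "rz": 0}, {"dx": -0.096, "dy": 0.205, "dz": -0.09, "rx": 0, "ry": 0, "rz": 0}, {"dx": -0.102, "dy": 0.2175, "dz": -0.08, "rx": 0, "ry": 0, "rz": 0}, {"dx": -0.102, "dy": 0.2175, "dz": -0.055, "rx": 0, "ry": 0, "rz": 0}, {"dx": -0.102, "dy": 0.2175, "dz": -0.035, "rx": 0, "ry": 0, "rz": 0}, {"dx": -0.102, "dy": 0.2175, "dz": -0.025, "rx": 0, "ry": 0, "rz": 0}, {"dx": -0.102, "dy": 0.2175, "dz": -0.025, "rx": 0, "ry": 0, "rz": 0}, {"dx": -0.102, "dy": 0.2175, "dz": -0.025, "rx": 0, "ry": 0, "rz": 0}])

```text
t: 18.33
tool_pos: [620.5, 156.8, 39.3]
tcp_rot: [-2.155, -2.284, 0.002]
ft_force: [-0.1, -0.1, -0.4]
opening: 40.1
grip_force: 15.0
```

Emit:
arm_command(plan=[{"dx": 0, "dy": 0, "dz": 0.003, "rx": 0, "ry": 0, "rz": 0}, {"dx": 0, "dy": 0, "dz": 0.005, "rx": 0, "ry": 0, "rz": 0}, {"dx": 0, "dy": 0, "dz": 0.006, "rx": 0, "ry": 0, "rz": 0}, {"dx": 0, "dy": 0, "dz": 0.006, "rx": 0, "ry": 0, "rz": 0}, {"dx": 0, "dy": 0, "dz": 0.006, "rx": 0, "ry": 0, "rz": 0}])

```text
t: 18.75
tool_pos: [621.8, 156.6, 34.6]
tcp_rot: [2.156, 2.284, 0.001]
ft_force: [-0.7, -0.1, -0.2]
opening: 40.0
grip_force: 15.0
```

Emit:
arm_command(plan=[{"dx": 0, "dy": 0, "dz": 0, "rx": 0, "ry": 0, "rz": 0}, {"dx": 0, "dy": 0, "dz": 0, "rx": 0, "ry": 0, "rz": 0}, {"dx": 0, "dy": 0, "dz": 0, "rx": 0, "ry": 0, "rz": 0}, {"dx": 0, "dy": 0, "dz": 0, "rx": 0, "ry": 0, "rz": 0}, {"dx": 0, "dy": 0, "dz": 0, "rx": 0, "ry": 0, "rz": 0}, {"dx": 0, "dy": 0, "dz": -0.03, "rx": 0, "ry": 0, "rz": 0}, {"dx": 0, "dy": 0, "dz": -0.07, "rx": 0, "ry": 0, "rz": 0}, {"dx": 0, "dy": 0, "dz": -0.105, "rx": 0, "ry": 0, "rz": 0}, {"dx": 0, "dy": -0.02, "dz": -0.135, "rx": 0, "ry": 0, "rz": 0}, {"dx": 0, "dy": -0.05, "dz": -0.15, "rx": 0, "ry": 0, "rz": 0}, {"dx": 0, "dy": -0.09, "dz": -0.15, "rx": 0, "ry": 0, "rz": 0}, {"dx": 0, "dy": -0.13, "dz": -0.15, "rx": 0, "ry": 0, "rz": 0}, {"dx": 0, "dy": -0.17, "dz": -0.15, "rx": 0, "ry": 0, "rz": 0}, {"dx": 0, "dy": -0.2, "dz": -0.15, "rx": 0, "ry": 0, "rz": 0}, {"dx": 0, "dy": -0.2, "dz": -0.15, "rx": 0, "ry": 0, "rz": 0}, {"dx": 0, "dy": -0.2, "dz": -0.15, "rx": 0, "ry": 0, "rz": 0}], jaw=0.07)

```text
t: 20.08
tool_pos: [420.7, 145.0, 184.5]
tcp_rot: [2.155, 2.284, 0.002]
ft_force: [0.7, 0.2, 0.0]
opening: 69.9
grip_force: 0.0
```

```bash
python3 - <<'E'
from h import *;from plant import env;import pickle
d=pickle.load(open("d.pkl","rb"))
c=env.read_camera("top");K,E=c["mtx"],c["camera_from_world"]
I=c["color"];w=I[60:200,100:380];a=cv2.resize(w[:,:,::-1],None,fx=2.8,fy=2.8,interpolation=cv2.INTER_CUBIC)
S=env.read_camera("side")["color"][110:290,140:300];b=cv2.resize(S[:,:,::-1],None,fx=1.6,fy=1.6)
b=np.vstack([b,np.zeros((max(0,a.shape[0]-b.shape[0]),b.shape[1],3),np.uint8)])
im=np.vstack([a,np.pad(cv2.resize(S[:,:,::-1],(178,200)),((0,0),(0,a.shape[1]-178),(0,0)))])
cv2.imwrite("pics/fin.png",im)
seats=[(622.4,157.1,54),(627.2,75.1,40),(631.8,-6.9,26),(636.5,-88.4,12)]
m=cv2.inRange(cv2.cvtColor(I,cv2.COLOR_RGB2HSV),(0,0,150),(180,50,255))
for x,y,h in seats:
    p=proj(np.array([x,y,19.+h]),K,E);r=374.6*20/(739-19-h);q=np.zeros_like(m);cv2.circle(q,tuple(int(v) for v in p.round()),int(r+3),255,-1)
    g=cv2.medianBlur(cv2.cvtColor(cv2.resize(I[int(p[1])-20:int(p[1])+20,int(p[0])-20:int(p[0])+20],None,fx=4,fy=4,interpolation=cv2.INTER_CUBIC),cv2.COLOR_RGB2GRAY),5)
    k=cv2.HoughCircles(g,cv2.HOUGH_GRADIENT,1,200,param1=100,param2=10,minRadius=int(3.6*r),maxRadius=int(4.4*r))[0][0]
    uv=(k[:2]+.5)/4-.5+[int(p[0])-20,int(p[1])-20];print(h,uv.round(1),k[2]/4,r,(cast(uv,K,E,19+h)-[x,y,0]).round(1)[:2])
E
```

```text
54 [172.8 129. ] 11.225 11.24924924924925 [0.3 1.1]
40 [218.5 127.8] 10.4 11.01764705882353 [-0.5  1.6]
26 [262.5 125.8] 10.225 10.795389048991355 [0.5 1.5]
12 [304.  124.5] 9.975 10.581920903954803 [0.1 2.2]
```

View pics/fin.png

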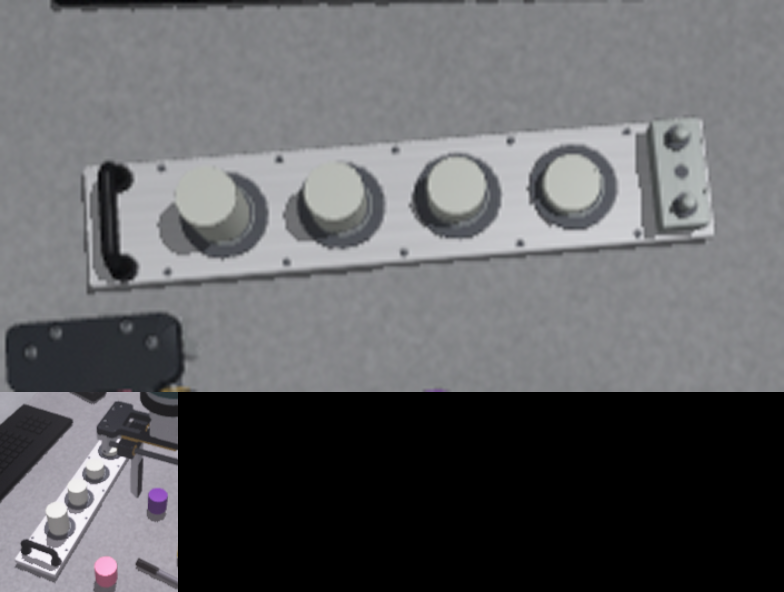

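All four blanks stand upright about 2 mm or less from their seat centres. In the crop they appear at (206,196), (334,191), (456,184) and (572,183), going from thick at the handle to thin at the block.

```bash
python3 -c "
from plant import env
print(env.close_job())"
```

```text
the job is handed in; nothing more can be done
None
```

The job is handed in at about 20 s of the 93 s: the 12, 26, 40 and 54 mm blanks stand released on the seats in that order from the docking block to the handle, each within about 3 mm of its seat centre in the last top view; the hand-in returned no verdict.

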